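# Clear the test bench: unplug the cradle and load the modules into the flow lane

### The arm

A 6-joint arm with a two-finger parallel gripper is mounted at the origin on the work surface. World frame = base frame: x ahead of the robot, y to its left, z up, the work surface at z = 0. Lengths are in mm, angles in degrees, forces in N, time in s.
With the tool pointing down it reaches from about 300 to 850 mm from the base axis. Payload 5.4 kg.
Tool frame: the origin (TCP) lies where the fingers leave the gripper's body, on its centre line; the fingertips stand 73 mm ahead of it and the grasp point (between the pads) lies 54 mm ahead of it (ctrl.tip_reach is the distance from the TCP to the fingertips, in mm); z points along the fingers, y is the line along which they close (so a half turn about z gives the same grasp; the last joint's range is limited). The gripper opens to 85 mm and grips with 20 to 120 N. Pads are 22 mm wide; open, the fingers measure 114 mm over their backs; the gripper's body (76 mm by 85 mm) begins 54 mm behind the grasp point. The pads swing forward as they close: fully open they stand 13 mm farther back than shut.
Start: joints at [-83.829, 9.076, 91.501, -0, 79.423, -12.038], TCP at [179.651, -546.198, 303.899] pointing down, gripper open.
Joint ranges: [-166.64, 166.64], [-54.1, 131.32], [10.49, 154.53], [-73.88, 253.88], [9.74, 151.15], [-171.62, 171.62]. Speed limits (degrees/s): [147.25, 147.25, 180, 180, 180, 180].

### API

Orientations are given as [roll, pitch, yaw] about the fixed x, y, z axes, in that order (R = Rz(yaw) Ry(pitch) Rx(roll)).
In Python, from cell import ctrl, grab_frame, camera_params gives the robot as it stands.
- The arm moves only by the tool step_arm, never from a script. Its argument "plan" is text: rows parted by semicolons, each of 7 numbers parted by spaces: the turn, a rotation vector about the world's x, y, z in rad, then the shift along the world's x, y, z in m, then the opening, from 0 (shut) to 1 (fully open). A call has 1 to 5 rows; each row shifts and turns the commanded pose from where the row before left it; what a row does not reach is not made up. A row lasts 1/12 s, in which the tool goes at most 41.7 mm and 7.16 degrees, less where a joint would pass 70% of its speed; a pose out of reach is approached as far as the arm can. A call with a gripper value outside its range is refused whole. The fingers move at their own pace and stop on an object; "newtons" is the grip in N (left out, the last holds). Time passes only in rows, so rows that do not move let the fingers close. It gives the time, the measured TCP pose, the force, the opening and the grip force at its end, in the units of the state.
- ctrl.read_state(): the state, without advancing time (a new reading comes with each control period).
- grab_frame(name): name is "scene" or "top" or "wrist"; returns (picture, depth): 480x640x3 uint8, blue, green, red; 480x640 float32, mm along the optical axis (not along the pixel's ray), 0 where there is no reading.
- camera_params(name): a dict with "mtx" (3x3 intrinsics, pixels), "R" (3x3) and "t" (3): a world point X has camera coordinates R X + t. Camera axes: x right, y down, z forward; pixel columns grow to the right and rows downward; lengths in mm; the calibration is good to about 2 mm. The wrist camera is an equidistant fisheye: a pixel r from the principal point sees the ray r / f radians off the axis. A picture is of the moment at which its call begins: read the wrist's pose just before it. camera_params takes no time and is no camera call; for the wrist camera it gives the pose at the moment of the call.
- ctrl.job_done(): hands the job in; it is judged then, once.
The state is a dict: "t": time; "q": joint angles; "joint_velocities": joint speeds; "effort": joint torques, N m; "position": TCP position; "orientation": TCP orientation; "wrist_force": force on the tool from outside, world axes, zero at the start; "ft_torque": the same for the moment, N m; "opening": finger opening in mm; "gripper_force": force on a finger pad.
Only numpy, scipy, OpenCV 4.12 (cv2) and the standard library are available. Lean on these libraries where they do the work, as an engineer would, in place of code of your own. Each camera call takes 0.05 s, during which the arm holds its last target. There are 200 camera calls.

### The job

Testing is over: first switch the test cradle off with its lever, then pull the test plug out of its socket and put it down inside the shallow grey tray. Load every metal module, the one in the cradle and all those lying on the bench, into the open upper end of the sloped lane so that each slides down to the stop or against the module before it, lid up as it lies now. Set things down rather than dropping them, and leave the other bench items where they are.

Things in the scene. Friction and masses are not known exactly. Their poses are not given: they have to be found in the camera images.
- power (a joint): The cradle's toggle lever, hinged on a 70 x 50 x 25 mm grey block at one end of the cradle. 0 = on, leaning 0.5 rad towards the cradle's -x side; 1.0 = off, leaning 0.5 rad to its +x side. It starts between 0 and 0.12 and stays where it is left; off means above 0.75, best pushed right over to its stop at 1.0. Pushing at the ball takes about 1 to 2 N.
- power_tip (a point): Centre of the black ball (diameter 26 mm) at the end of the lever, 60 mm from the hinge. The hinge lies along the cradle's y axis, at x 0, y 75 mm, z 34 mm in the cradle's frame; so the ball is 34 + 60 cos(lean) mm above the bench, 87 mm at either end and 94 mm when upright.
- cradle: Fixed test cradle: black plate 150 (x) x 210 (y) x 12 mm. Origin on the bench under the plate's centre, x and y along its sides, z up. In a row along its y axis stand the lever (hinge at y 75 mm), the plug's socket (y 10 mm) and the nest for one module (y -65 mm). Cradle and tray may swap sides of the bench from start to start.
- nest (a point): Centre of the cradle's nest floor, at (0, -65, 12) mm in the cradle's frame; module0 lies here, long side along the cradle's x. Guide strips 8 mm high stand around it, 3 mm clear of the module's long sides.
- socket_top (a point): Centre of the top of the grey socket block (43 x 48 mm), at (0, 10, 60) mm in the cradle's frame. A sprung detent inside holds the plug: pull it straight up with about 6 to 10 N; the detent lets go after some 10 mm and the blade is clear after 30 mm.
- plug: Test plug, about 90 g. Origin: centre of the underside of its black grip body, 20 (x) x 46 (y) x 44 mm high, to be pinched across x. Below it a brass blade 10 x 24 x 28 mm sits in the socket. A rigid grey arm 18 mm wide runs to y = -88 mm at z 2 to 14 mm, 4 mm over module0: the plug must go first. At the start its axes are the cradle's, its origin at socket_top.
- plug_mid (a point): Middle of the whole plug, at (0, -30, 10) mm in the plug's frame.
- tray: Shallow open grey tray fixed to the bench, 130 (x) x 180 (y) x 30 mm outside, walls and floor 4 to 5 mm thick. Origin at the centre of its underside, z up. The plug may lie or lean in it in any attitude.
- track: Fixed sloped lane: channel 470 mm long, 58 mm wide inside, its floor a row of free grey rollers, rising at 12 degrees, side walls 12 mm above the rollers' tops. Origin on that floor, mid-width, at the face of the low end's stop; +y up the slope, x across, z square to the floor. From y 0 to 308 mm two rods 55 mm above the floor and three arches (66 mm high) cover it. It holds five modules.
- entry (a point): Middle of the track's open upper part (open above from y 308 to 470 mm), level with the rollers' tops at y = 415 mm of the track's frame, about 120 mm above the bench. Modules go in here, long side along the channel, and slide down by themselves when let go.
- module0: Die-cast metal module in the cradle's nest, always present. 74 (x) x 48 (y) x 46 mm (z), about 220 g; origin at the centre of its underside, z up through its lid. Either end may lead in the lane.
- module1: Die-cast metal module lying on the bench; may be absent (2 to 4 of module1 to module4 are there). 74 (x) x 48 (y) x 46 mm (z), about 220 g; origin at the centre of its underside, z up through its lid. Either end may lead in the lane.
- module2: Die-cast metal module lying on the bench; may be absent (2 to 4 of module1 to module4 are there). 74 (x) x 48 (y) x 46 mm (z), about 220 g; origin at the centre of its underside, z up through its lid. Either end may lead in the lane.
- module3: Die-cast metal module lying on the bench; may be absent (2 to 4 of module1 to module4 are there). 74 (x) x 48 (y) x 46 mm (z), about 220 g; origin at the centre of its underside, z up through its lid. Either end may lead in the lane.
- module4: Die-cast metal module lying on the bench; may be absent (2 to 4 of module1 to module4 are there). 74 (x) x 48 (y) x 46 mm (z), about 220 g; origin at the centre of its underside, z up through its lid. Either end may lead in the lane.
- spool: Metal wire spool standing on the bench, diameter 60, height 44 mm; leave alone. Origin under its centre.
- tin: Small closed tin, diameter 56, height 48 mm; leave alone. Origin under its centre.
- multimeter: Hand multimeter lying on its back, 90 x 185 x 43 mm; leave alone. Origin under its centre.
- mug: White mug, diameter 80, height 90 mm; leave alone. Origin under its centre.
- probe_case: Black case 75 x 160 x 35 mm; leave alone. Origin under its centre.
- screwdriver: Screwdriver 200 mm long; leave alone. Origin at its middle, on the underside.

How it is judged (in metres and radians):
On the way, in this order (a step that is already met when the one before it is completed fails the run):
1. the cradle's lever is switched off while the plug is still in (value of joint power above 0.75 rad), for 0.2 s.
2. the plug is pulled clear of the socket (z of plug in the frame of cradle above 0.09 m), for 0.1 s.
3. the plug is let go inside the tray (x of plug_mid in the frame of tray between -0.055 and 0.055 m and y of plug_mid in the frame of tray between -0.08 and 0.08 m and z of plug_mid in the frame of tray between 0 and 0.07 m and linear speed of plug below 0.03 m/s and contact force between the fingers and plug below 0.05 N), for 0.2 s.
At the end, for the whole second after the job is handed in: Lever off (above 0.75); plug at rest in the tray (its middle within the walls, under 70 mm up); every module at rest on the track floor (within 10 mm sideways and in height), lid up, the first at the stop (origin y under 47 mm), each other against a neighbour (origins under 84 mm apart) (x of plug_mid in the frame of tray between -0.055 and 0.055 m and y of plug_mid in the frame of tray between -0.08 and 0.08 m and z of plug_mid in the frame of tray between 0 and 0.07 m and linear speed of each of plug, module0, module1, module2, module3, module4 below 0.03 m/s and value of joint power above 0.75 rad and x of module0 in the frame of track between -0.01 and 0.01 m and y of module0 in the frame of track between 0.025 and 0.35 m and z of module0 in the frame of track between -0.005 and 0.01 m and angle between each of module0, module1, module2, module3, module4's own z axis and vertical below 0.35 rad and (y of module0 in the frame of track below 0.047 m or distance between module0 and module1 below 0.084 m or distance between module0 and module2 below 0.084 m or distance between module0 and module3 below 0.084 m or distance between module0 and module4 below 0.084 m) and x of module1 in the frame of track between -0.01 and 0.01 m and y of module1 in the frame of track between 0.025 and 0.35 m and z of module1 in the frame of track between -0.005 and 0.01 m and (y of module1 in the frame of track below 0.047 m or distance between module1 and module0 below 0.084 m or distance between module1 and module2 below 0.084 m or distance between module1 and module3 below 0.084 m or distance between module1 and module4 below 0.084 m) and x of module2 in the frame of track between -0.01 and 0.01 m and y of module2 in the frame of track between 0.025 and 0.35 m and z of module2 in the frame of track between -0.005 and 0.01 m and (y of module2 in the frame of track below 0.047 m or distance between module2 and module0 below 0.084 m or distance between module2 and module1 below 0.084 m or distance between module2 and module3 below 0.084 m or distance between module2 and module4 below 0.084 m) and x of module3 in the frame of track between -0.01 and 0.01 m and y of module3 in the frame of track between 0.025 and 0.35 m and z of module3 in the frame of track between -0.005 and 0.01 m and (y of module3 in the frame of track below 0.047 m or distance between module3 and module0 below 0.084 m or distance between module3 and module1 below 0.084 m or distance between module3 and module2 below 0.084 m or distance between module3 and module4 below 0.084 m) and x of module4 in the frame of track between -0.01 and 0.01 m and y of module4 in the frame of track between 0.025 and 0.35 m and z of module4 in the frame of track between -0.005 and 0.01 m and (y of module4 in the frame of track below 0.047 m or distance between module4 and module0 below 0.084 m or distance between module4 and module1 below 0.084 m or distance between module4 and module2 below 0.084 m or distance between module4 and module3 below 0.084 m) and y of any of module0, module1, module2, module3, module4 in the frame of track below 0.047 m); the robot touches nothing.
It fails at once if a bench item that is none of the job's is moved more than 60 mm (distance of any of spool, tin, multimeter, mug, probe_case, screwdriver from where it was at the start of the episode above 0.06 m).
It fails at once if a module is let go with its underside more than 240 mm above the bench (dropped) ((height (world z) of module0 above 0.24 m and contact force between each of the arm, the fingers and module0 below 0.05 N) or (height (world z) of module1 above 0.24 m and contact force between each of the arm, the fingers and module1 below 0.05 N) or (height (world z) of module2 above 0.24 m and contact force between each of the arm, the fingers and module2 below 0.05 N) or (height (world z) of module3 above 0.24 m and contact force between each of the arm, the fingers and module3 below 0.05 N) or (height (world z) of module4 above 0.24 m and contact force between each of the arm, the fingers and module4 below 0.05 N)).
Of module1, module2, module3, module4 only 2 to 4 are there at a start; the rules pass over those that are not, and their reading is None.
At some moment in a run one of module1, module2, module3, module4 may be knocked a few centimetres aside while the robot is not near it.
It also fails if it takes over 208 s, if anything falls off the work surface, if the arm or the gripper's body presses on something with over 40 N, if the wrist force passes 120 N, or if a joint passes its speed limit or range.

## Working session

There is one attempt and no reset: what is moved stays moved. The work goes in short steps, Python scripts to look and compute and a tool call to move; the robot and the scene stay as the last step left them, time stands still between calls to the robot, and variables do not carry over. Pictures are saved under pics/ and viewed, at most 14 in all, crops included, and the job is handed in when it is done.

Besides the shell and the picture viewer there is one more tool, called after ">>>" by a JSON object that holds its "api" and its "payload". step_arm: Moves the arm, as the interface text tells. Its arguments: {"type":"object","properties":{"plan":{"type":"string"},"newtons":{"type":"number"}},"required":["plan"]}

```bash
mkdir -p pics; ls
python3 - <<'E'
from cell import ctrl, grab_frame, camera_params
import cv2,numpy as np
for n in("scene","top"):
    p,d=grab_frame(n); cv2.imwrite(f"pics/{n}0.png",p); np.save(f"pics/{n}0.npy",d)
    c=camera_params(n); print(n,c["mtx"].tolist(),np.round(c["R"],4).tolist(),np.round(c["t"],1).tolist(), (d>0).mean())
print(ctrl.read_state())
E
```

```text
pics
scene [[489.52629377800326, 0.0, 315.83111769316605], [0.0, 489.52629377800326, 249.2940397153269], [0.0, 0.0, 1.0]] [[0.2269, 0.9738, 0.0137], [0.613, -0.1318, -0.779], [-0.7568, 0.1851, -0.6268]] [-149.0, -293.7, 1724.3] 0.9960416666666667
top [[477.56513936234387, 0.0, 325.8866472373048], [0.0, 477.56513936234387, 246.4575291154319], [0.0, 0.0, 1.0]] [[-0.0223, -0.9996, -0.0148], [-0.9989, 0.0229, -0.0407], [0.041, 0.0139, -0.9991]] [18.3, 608.8, 1173.8] 0.9958723958333333
{'t': 0.1, 'q': array([-8.38279856e+01,  9.10943511e+00,  9.15667723e+01, -9.07571777e-04,
        7.94225595e+01, -1.20373532e+01]), 'joint_velocities': array([-0.13850528, -0.07477664, -0.18343566, -0.00754134, -0.04873159,
       -0.08890665]), 'effort': array([-7.95003925e-04, -3.96991003e+01, -3.32338107e+01, -2.53850767e-04,
        4.20928307e-03,  1.80075892e-05]), 'position': array([ 179.6157426 , -545.77426491,  302.9955086 ]), 'orientation': array([-1.79903219e+02, -1.97255100e-02,  1.82095183e+01]), 'wrist_force': array([ 1.04404855, -0.16754108,  0.16363484]), 'ft_torque': array([ 0.02136454, -0.01218211,  0.02192606]), 'gripper_force': 0.0, 'opening': 85.19449136685967}
```

View pics/scene0.png

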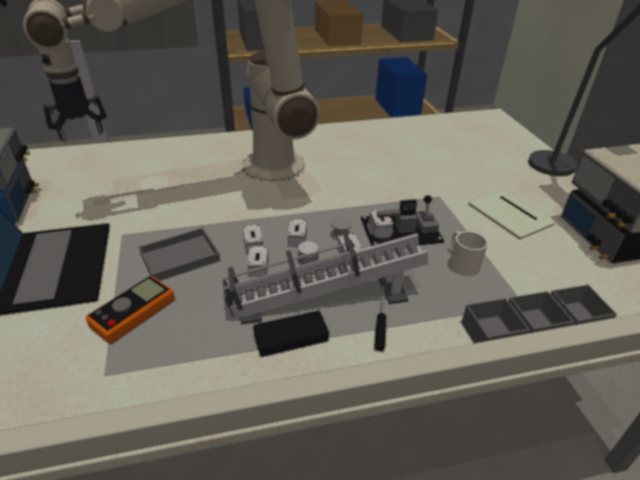

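View pics/top0.png

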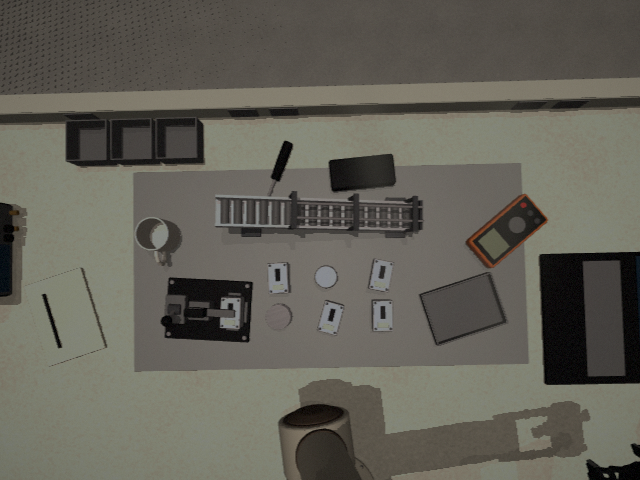

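The scene shows the cradle at the +y side (top view around (208,310), ball at (167,321)). The tray is at about (463,308), and the track runs from its stop at about (420,215) to its upper end at about (217,211). Four modules lie at (278,277), (381,275), (330,317) and (382,315).

```bash
cat > h.py <<'E'
import cv2,numpy as np
from cell import ctrl,grab_frame,camera_params
def ray(c,uv):
    uv=np.atleast_2d(np.asarray(uv,float)); K=c["mtx"]
    d=np.c_[(uv-K[:2,2])/[K[0,0],K[1,1]],np.ones(len(uv))]
    return -c["R"].T@c["t"], d@c["R"]
def onz(c,uv,z):
    o,d=ray(c,uv); return o+d*((z-o[2])/d[:,2])[:,None]
def world(c,dep):
    v,u=np.mgrid[0:480,0:640]; o,d=ray(c,np.c_[u.ravel(),v.ravel()])
    return (o+d*dep.reshape(-1,1)).reshape(480,640,3)
def rect(c,m,z):
    """min-area rect (world mm) of mask m taken at height z"""
    q=np.argwhere(m)[:,::-1]; P=onz(c,q,z)[:,:2].astype(np.float32)
    return cv2.minAreaRect(P)
def blobs(m,amin=60):
    n,l,s,ce=cv2.connectedComponentsWithStats(m.astype(np.uint8))
    return [(l==i,s[i],ce[i]) for i in range(1,n) if s[i,4]>=amin]
E
python3 - <<'E'
from h import *
p=cv2.imread("pics/top0.png");d=np.load("pics/top0.npy");c=camera_params("top")
W=world(c,d);z=W[...,2]
print("mat z",np.median(z[345:360,300:400]),z[345:360,300:400].std())
roi=np.zeros(z.shape,bool);roi[190:350,140:520]=1
g=p.min(2)
print("lid",p[285,270:290].min(1),"mat",p[300,350])
for m,s,ce in blobs(roi&(z>25)&(z<70)&(np.mgrid[0:480,0:640][0]>250),60):
    print(ce.round(1),s[4],"z",np.median(z[m]).round(1),"rect",rect(c,m,np.median(z[m])))
print('bright')
for m,s,ce in blobs(roi&(g>130),60):
    print(ce.round(1),s,"z",np.median(z[m]).round(1),"rect",rect(c,m,np.median(z[m])))
m=roi&(g<30)&(np.mgrid[0:480,0:640][1]<260)&(np.mgrid[0:480,0:640][0]>250)
for m,s,ce in blobs(m,100): print('black',ce,s,rect(c,m,12))
crop=cv2.resize(p[185:350,140:440],None,fx=2.6,fy=2.6,interpolation=cv2.INTER_CUBIC);cv2.imwrite("pics/crop.png",cv2.convertScaleAbs(crop,alpha=1.5))
E
```

```text
mat z 0.9222883978233085 61.75967454653489
lid [136 135 136 122 117 119 123 122 123 120 122 122 122 128 135 136 133 115
  67  54] mat [106 111 116]
[162.1 259.3] 61 z 35.2 rect ((589.0923461914062, 407.04388427734375), (17.220922470092773, 34.43344497680664), 89.5478515625)
[492.1 256.7] 360 z 40.4 rect ((568.4254150390625, -398.1610107421875), (86.40306854248047, 38.565948486328125), 88.69747161865234)
[380.3 275. ] 625 z 46.2 rect ((536.0946655273438, -125.20538330078125), (49.11558532714844, 73.86686706542969), 77.72966766357422)
[277.4 277.7] 630 z 46.2 rect ((534.9234008789062, 122.4778823852539), (73.78601837158203, 49.56500244140625), 2.0995497703552246)
[325.2 276.4] 409 z 47.8 rect ((536.5923461914062, 7.808616638183594), (52.90829086303711, 52.80177307128906), 88.76123809814453)
[464.8 309.1] 476 z 29.5 rect ((450.2702331542969, -325.9332275390625), (130.79808044433594, 180.76797485351562), 17.03761100769043)
[175.3 307.3] 550 z 38.2 rect ((465.42791748046875, 374.0128173828125), (53.12797927856445, 70.37521362304688), 85.66446685791016)
[231.6 312.2] 590 z 58.0 rect ((455.
[... 1414 characters left out ...]
.3641967773438, 6.631385803222656), (45.67765808105469, 45.58701705932617), 88.72607421875)
[232.  308.3] [222 299  17  26 175] z 58.2 rect ((457.3525390625, 235.81195068359375), (38.26377487182617, 59.44945526123047), 89.15422821044922)
[382.7 313.3] [374 301  18  27 292] z 46.6 rect ((442.70269775390625, -127.84855651855469), (40.676605224609375, 62.14695739746094), 88.48944854736328)
[330.5 316.9] [320 303  22  31 319] z 46.3 rect ((436.2153625488281, -2.644947052001953), (41.863433837890625, 69.44617462158203), 74.5650405883789)
black [206.3646492  309.12887684] [ 161  278   91   64 3321] ((460.0786437988281, 305.6237487792969), (220.41139221191406, 149.2373809814453), 85.82192993164062)
```

View pics/crop.png

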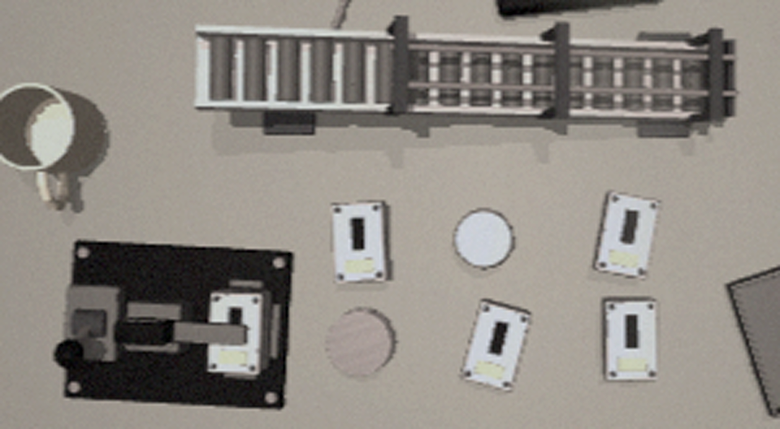

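The crop shows the lever ball at crop (68,353), the plug with its arm running over module0, and an open lane section at crop x 200–395. Next I'll compute the cradle, plug and track frames.

Run:
```python
from h import *
p=cv2.imread("pics/top0.png");d=np.load("pics/top0.npy");c=camera_params("top")
W=world(c,d);z=W[...,2]
cr=np.array([[82,251],[279,262],[270,397],[73,387]])/2.6+[140,185]-.31
P=onz(c,cr,12);ctr=P.mean(0);e=(P[0]+P[3]-P[1]-P[2])/2; yaw=np.degrees(np.arctan2(-e[0],e[1]))
e2=(P[0]+P[1]-P[2]-P[3])/2
print("cradle",ctr,"yaw",yaw,np.degrees(np.arctan2(e2[1],e2[0])),np.linalg.norm(e),np.linalg.norm(e2))
# ball: dark pts at z 75..102 ; plug body z 98..110
u=np.mgrid[0:480,0:640][1];v=np.mgrid[0:480,0:640][0]
roi=(u>150)&(u<260)&(v>270)&(v<350)
for lo,hi in((72,112),(30,66)):
  for m,s,ce in blobs(roi&(z>lo)&(z<hi),20):
    q=W[m];print(lo,ce,s[4],"min",q.min(0).round(),"max",q.max(0).round(),"med",np.median(q,0).round(1))
# track
m=(u>205)&(u<430)&(v>185)&(v<245)&(z>20)&(z<220)
q=W[m]
for y in range(-220,260,20):
    s=q[(abs(q[:,1]-y)<4)&(q[:,2]>20)]
    if len(s): 
        f=s[abs(s[:,2]-(s[:,2].max()))<60]
        top=s[s[:,2]>np.percentile(s[:,2],100)-6]
        print(y,"x",s[:,0].min().round(),s[:,0].max().round(),"zmax",s[:,2].max().round(1),"zmid",np.median(s[abs(s[:,0]-698)<12,2]).round(1),"top x",top[:,0].min().round(1),top[:,0].max().round(1))
print(q[:,1].min(),q[:,1].max())
```

```text
cradle [459.67159342 302.15112603  12.        ] yaw -4.224263463157991 -4.527769001283172 189.0477764678504 128.93361461668871
72 [205.59413203 312.59657702] 409 min [446. 225.  72.] max [471. 334. 111.] med [458.3 289.6  89.4]
72 [165.81818182 320.64545455] 110 min [430. 365.  75.] max [454. 391. 106.] med [442.9 375.5  98. ]
30 [175.08587786 307.25572519] 524 min [430. 349.  30.] max [501. 403.  65.] med [470.1 372.4  38.3]
30 [231.43847487 312.21837088] 577 min [417. 211.  30.] max [492. 263.  65.] med [458.4 231.1  58. ]
30 [200.43312102 303.99363057] 157 min [465. 285.  30.] max [484. 334.  66.] med [476.8 305.9  59.4]
30 [200.26785714 318.28571429] 56 min [439. 288.  36.] max [448. 335.  64.] med [443.1 303.2  61. ]
-220 x 642.0 711.0 zmax 96.4 zmid 77.5 top x 659.3 694.3
-200 x 636.0 717.0 zmax 109.6 zmid 101.6 top x 638.2 716.7
-180 x 641.0 713.0 zmax 106.4 zmid 53.5 top x 659.5 696.4
-160 x 643.0 713.0 zmax 111.5 zmid 44.8 top x 659.8 696.5
-140 x 644.0 713.0 zmax 112.2 zmid 52.1 top x 662.0 696.6
-120 x 645.0 715.0 zmax 117.3 zmid 48.6 top x 662.1 696.2
-100 x 645.0 755.0 z
[... 346 characters left out ...]
8.4 zmid 62.3 top x 664.7 702.7
40 x 649.0 719.0 zmax 152.6 zmid 83.3 top x 666.7 702.5
60 x 650.0 719.0 zmax 157.1 zmid 92.0 top x 666.9 702.4
80 x 645.0 723.0 zmax 166.6 zmid 161.4 top x 644.8 721.5
100 x 651.0 721.0 zmax 117.0 zmid 92.2 top x 651.6 720.5
120 x 652.0 721.0 zmax 122.3 zmid 104.2 top x 654.0 720.2
140 x 653.0 742.0 zmax 124.5 zmid 104.4 top x 654.0 722.5
160 x 653.0 723.0 zmax 127.9 zmid 90.0 top x 654.0 722.6
180 x 653.0 722.0 zmax 131.8 zmid 115.0 top x 654.3 722.5
200 x 654.0 724.0 zmax 136.6 zmid 120.6 top x 654.4 723.9
220 x 655.0 724.0 zmax 141.0 zmid 104.0 top x 656.7 724.5
240 x 656.0 724.0 zmax 148.2 zmid 125.2 top x 656.4 721.5
-222.66300854157723 256.2361781325867
```

>>> {"api": "step_arm", "payload": {"plan": "0 0 0.118 0.0275 0.0245 0 0;0 0 0.118 0.0275 0.0245 0 0;0 0 0.118 0.0275 0.0245 0 0;0 0 0.118 0.0275 0.0245 0 0;0 0 0.118 0.0275 0.0245 0 0", "newtons": 40}}

```text
t: 0.52
position: [318.0, -422.2, 303.5]
orientation: [-180.0, -0.0, 52.3]
wrist_force: [-0.1, -0.9, 0.5]
opening: 25.4
gripper_force: 0.0
```

>>> {"api": "step_arm", "payload": {"plan": "0 0 0.118 0.0275 0.0245 0 0;0 0 0.118 0.0275 0.0245 0 0;0 0 0.118 0.0275 0.0245 0 0;0 0 0.118 0 0.038 0 0;0 0 0.118 0 0.038 0 0"}}

```text
t: 0.93
position: [400.3, -272.5, 303.0]
orientation: [-179.9, -0.1, 86.2]
wrist_force: [-0.5, 1.1, -0.5]
opening: 0.1
gripper_force: 0.0
```

>>> {"api": "step_arm", "payload": {"plan": "0 0 0 0 0.038 0 0;0 0 0 0 0.038 0 0;0 0 0 0 0.038 0 0;0 0 0 0 0.038 0 0;0 0 0 0 0.038 0 0"}}

```text
t: 1.35
position: [399.0, -82.4, 303.5]
orientation: [-180.0, -0.0, 85.8]
wrist_force: [0.1, 0.7, 0.1]
opening: 0.1
gripper_force: 0.0
```

>>> {"api": "step_arm", "payload": {"plan": "0 0 0 0 0.038 0 0;0 0 0 0 0.038 0 0;0 0 0 0 0.038 0 0;0 0 0 0 0.038 0 0;0 0 0 0 0.038 0 0"}}

```text
t: 1.77
position: [399.0, 107.7, 303.7]
orientation: [180.0, 0.0, 85.8]
wrist_force: [1.5, 0.6, 0.2]
opening: 0.1
gripper_force: 0.0
```

>>> {"api": "step_arm", "payload": {"plan": "0 0 0 0 0.038 0 0;0 0 0 -0.005 0.038 0 0;0 0 0 -0.005 0.038 0 0;0 0 0 -0.005 0.038 0 0;0 0 0 -0.005 0.038 0 0"}}

```text
t: 2.18
position: [378.7, 297.7, 303.5]
orientation: [-180.0, 0.0, 85.8]
wrist_force: [1.0, -0.8, 0.3]
opening: 0.3
gripper_force: 0.0
```

>>> {"api": "step_arm", "payload": {"plan": "0 0 0 0.003 0.027 -0.02 0;0 0 0 0.003 0.027 -0.03 0;0 0 0 0.003 0.027 -0.035 0;0 0 0 0 0 -0.035 0;0 0 0 0 0 -0.036 0"}}

```text
t: 2.6
position: [388.1, 376.5, 148.4]
orientation: [180.0, -0.0, 85.9]
wrist_force: [0.5, 0.6, -0.7]
opening: -0.2
gripper_force: 0.0
```

>>> {"api": "step_arm", "payload": {"plan": "0 0 0 0.015 0 0 0;0 0 0 0.015 0 0 0;0 0 0 0.012 -0.001 0 0;0 0 0 0.012 -0.001 0 0;0 0 0 0.012 -0.001 0 0"}}

```text
t: 3.02
position: [455.4, 372.2, 150.3]
orientation: [180.0, -0.0, 85.8]
wrist_force: [-1.8, -0.0, -0.3]
opening: 0.0
gripper_force: 0.7
```

>>> {"api": "step_arm", "payload": {"plan": "0 0 0 0.008 0 0 0;0 0 0 0.005 0 0 0;0 0 0 0 0 0 0"}}

```text
t: 3.27
position: [467.9, 372.0, 150.0]
orientation: [-180.0, 0.0, 85.8]
wrist_force: [-0.6, -0.8, 1.4]
opening: -0.4
gripper_force: 0.4
```

>>> {"api": "step_arm", "payload": {"plan": "0 0 0 0.004 0 0 0;0 0 0 0.002 0 0 0;0 0 0 0 0 0 0"}}

```text
t: 3.52
position: [469.6, 372.2, 149.7]
orientation: [-179.4, 0.2, 85.9]
wrist_force: [-16.4, -3.1, 10.6]
opening: 0.4
gripper_force: 8.8
```

Run:
```python
from h import *
p,d=grab_frame("scene");c=camera_params("scene")
cv2.imwrite("pics/s1.png",cv2.resize(p[170:270,340:470],None,fx=5,fy=5,interpolation=cv2.INTER_CUBIC))
```

```text
(no output)
```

View pics/s1.png

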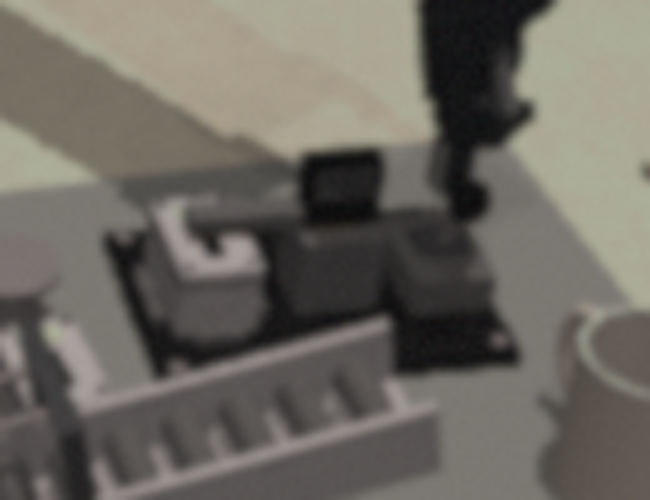

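The lever is over at its stop: the ball is now on the far side at about (466,200) in the crop, and the wrist reads 16 N. I'll back off and go above the plug.

>>> {"api": "step_arm", "payload": {"plan": "0 0 0 -0.03 0 0 0;0 0 0 0 0 0.035 0;0 0 0 0 0 0.035 0.55;0 0 0 0.008 -0.03 0 0.55;0 0 0 0.009 -0.03 0 0.55", "newtons": 60}}

```text
t: 3.98
position: [461.6, 313.3, 223.6]
orientation: [179.6, -0.2, 86.0]
wrist_force: [0.3, -0.6, -0.5]
opening: 35.7
gripper_force: 0.0
```

Run:
```python
from h import *
s=ctrl.read_state();print(s["position"],s["orientation"],s["opening"])
c=camera_params("wrist");p,d=grab_frame("wrist");cv2.imwrite("pics/w1.png",p)
print({k:np.round(v,3).tolist() for k,v in c.items()})
p,d=grab_frame("top");c=camera_params("top");z=world(c,d)[...,2]
```

```text
[461.5869458  313.31370205 223.59183354] [179.57864254  -0.18568878  86.04009505] 35.74738132713267
{'mtx': [[371.648, 0.0, 321.93], [0.0, 371.648, 231.71], [0.0, 0.0, 1.0]], 'R': [[0.998, -0.07, 0.007], [-0.069, -0.958, 0.277], [-0.012, -0.277, -0.961]], 't': [-440.528, 318.539, 394.5]}
```

View pics/w1.png

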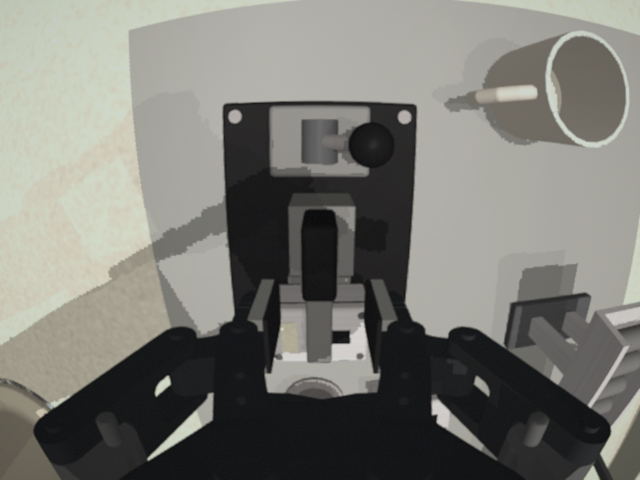

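The wrist view shows the lever off (ball right of its block at (370,145)). The plug body at column 319 is centred between the fingers.

>>> {"api": "step_arm", "payload": {"plan": "0 0 0 -0.001 -0.001 -0.03 0.55;0 0 0 0 0 -0.03 0.55;0 0 0 0 0 -0.024 0.55;0 0 0 0 0 0 0.55;0 0 0 0 0 0 0"}}

```text
t: 4.5
position: [458.8, 311.4, 135.5]
orientation: [-179.9, 0.0, 85.8]
wrist_force: [0.6, 0.6, 1.6]
opening: 35.8
gripper_force: 0.0
```

>>> {"api": "step_arm", "payload": {"plan": "0 0 0 0 0 0 0;0 0 0 0 0 0 0;0 0 0 0 0 0 0;0 0 0 0 0 0.003 0;0 0 0 0 0 0.004 0"}}

```text
t: 4.92
position: [459.2, 311.1, 142.8]
orientation: [-180.0, 0.0, 85.8]
wrist_force: [3.5, 1.2, -9.3]
opening: 19.3
gripper_force: 59.0
```

>>> {"api": "step_arm", "payload": {"plan": "0 0 0 0 0 0.005 0;0 0 0 0 0 0.005 0;0 0 0 0 0 0.006 0;0 0 0 0 0 0.006 0;0 0 0 0 0 0.008 0"}}

```text
t: 5.33
position: [459.4, 311.1, 173.6]
orientation: [-180.0, 0.0, 85.8]
wrist_force: [-0.7, -0.2, -0.5]
opening: 19.2
gripper_force: 60.1
```

>>> {"api": "step_arm", "payload": {"plan": "0 0 0 0 0 0.02 0;0 0 0 0 0 0.025 0;0 0 0 0 0 0.03 0;0 0 0 0 0 0.03 0;0 0 0 0 0 0.02 0"}}

```text
t: 5.75
position: [460.1, 311.5, 302.2]
orientation: [179.8, -0.1, 85.8]
wrist_force: [0.9, -0.0, -0.0]
opening: 19.4
gripper_force: 60.2
```

>>> {"api": "step_arm", "payload": {"plan": "0 0 0.037 0 -0.038 0 0;0 0 0.037 0 -0.038 0 0;0 0 0.037 0 -0.038 0 0;0 0 0.037 0 -0.038 0 0;0 0 0.037 0 -0.038 0 0"}}

```text
t: 6.17
position: [459.0, 119.7, 298.8]
orientation: [179.9, 0.0, 96.6]
wrist_force: [0.2, 0.8, -0.4]
opening: 19.5
gripper_force: 60.1
```

>>> {"api": "step_arm", "payload": {"plan": "0 0 0.037 0 -0.038 0 0;0 0 0.037 0 -0.038 0 0;0 0 0.037 0 -0.038 0 0;0 0 0.037 0 -0.038 0 0;0 0 0.037 0 -0.038 0 0"}}

```text
t: 6.58
position: [459.0, -70.6, 298.9]
orientation: [179.9, 0.0, 107.1]
wrist_force: [1.2, 0.8, -0.9]
opening: 19.6
gripper_force: 60.1
```

>>> {"api": "step_arm", "payload": {"plan": "0 0 0 -0.004 -0.038 0 0;0 0 0 -0.004 -0.038 0 0;0 0 0 -0.004 -0.038 0 0;0 0 0 -0.004 -0.038 0 0;0 0 0 -0.002 -0.038 -0.01 0"}}

```text
t: 7.0
position: [441.5, -261.4, 290.8]
orientation: [179.9, 0.2, 107.0]
wrist_force: [1.1, 0.0, -0.8]
opening: 19.4
gripper_force: 60.2
```

>>> {"api": "step_arm", "payload": {"plan": "0 0 0 0 -0.038 -0.02 0;0 0 0 0 0 -0.035 0;0 0 0 0 0 -0.035 0;0 0 0 0 0 -0.035 0;0 0 0 0 0 -0.03 0"}}

```text
t: 7.42
position: [440.9, -295.6, 132.0]
orientation: [-180.0, -0.1, 107.0]
wrist_force: [0.6, -0.1, -1.2]
opening: 19.3
gripper_force: 60.1
```

>>> {"api": "step_arm", "payload": {"plan": "0 0 0 0 0 -0.012 0;0 0 0 0 0 -0.005 0;0 0 0 0 0 -0.003 0;0 0 0 0 0 0 0"}}

```text
t: 7.75
position: [442.3, -296.5, 115.1]
orientation: [179.9, 0.1, 107.0]
wrist_force: [0.4, 0.6, -1.5]
opening: 19.5
gripper_force: 60.1
```

>>> {"api": "step_arm", "payload": {"plan": "0 0 0 0 0 -0.002 0;0 0 0 0 0 0 0"}}

```text
t: 7.92
position: [442.4, -296.5, 113.2]
orientation: [179.9, 0.2, 107.0]
wrist_force: [0.1, 0.3, -1.6]
opening: 19.5
gripper_force: 60.1
```

>>> {"api": "step_arm", "payload": {"plan": "0 0 0 0 0 -0.003 0;0 0 0 0 0 -0.001 0;0 0 0 0 0 0 0"}}

```text
t: 8.17
position: [442.4, -296.6, 109.7]
orientation: [179.9, 0.1, 107.0]
wrist_force: [-1.3, 1.0, 10.2]
opening: 19.5
gripper_force: 61.6
```

>>> {"api": "step_arm", "payload": {"plan": "0 0 0 0 0 0 0.3;0 0 0 0 0 0 0.4;0 0 0 0 0 0 0.5;0 0 0 0 0 0 0.5;0 0 0 0 0 0.002 0.5"}}

```text
t: 8.58
position: [441.2, -295.4, 109.1]
orientation: [-180.0, -0.1, 107.0]
wrist_force: [-0.8, 0.2, 0.3]
opening: 43.0
gripper_force: 0.0
```

>>> {"api": "step_arm", "payload": {"plan": "0 0 0 0 0 0.01 0.5;0 0 0 0 0 0.03 0.5;0 0 0 0 0 0.04 0.5;0 0 0 0 0 0.04 0.5;0 0 0 0 0 0.035 0.5"}}

```text
t: 9.0
position: [441.6, -295.7, 268.0]
orientation: [179.9, 0.1, 107.0]
wrist_force: [0.1, -1.0, 0.7]
opening: 42.7
gripper_force: 0.0
```

Run:
```python
from h import *
p,d=grab_frame("wrist");cv2.imwrite("pics/w2.png",cv2.resize(p,(480,360)))
```

```text
(no output)
```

View pics/w2.png

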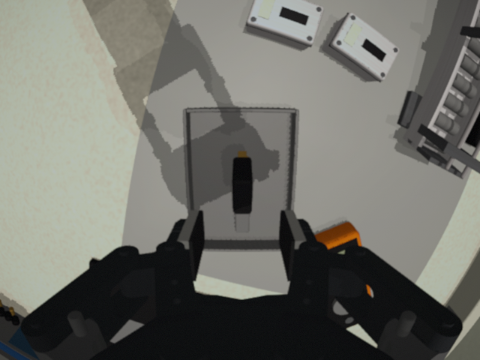

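The plug lies inside the tray, at about (242,185) in the picture. Next are the modules; I'll measure them afresh.

```bash
cat >> h.py <<'E'
def mods():
    p,d=grab_frame("top");c=camera_params("top");W=world(c,d);z=W[...,2]
    v,u=np.mgrid[0:480,0:640];s=ctrl.read_state()
    print("tcp",s["position"].round(1),"yaw",s["orientation"][2].round(1))
    for m,st,ce in blobs((v>248)&(v<350)&(u>140)&(u<430)&(z>38)&(z<54),200):
        (x,y),(w,h),a=rect(c,m,46)
        if max(w,h)<64: continue
        if w<h: a-=90          # a: direction of the long side
        print("module xy",round(x,1),round(y,1),"size",round(w),round(h),"long-axis deg",round((a+90)%180-90,1),"area",st[4])
    return p,d
E
python3 -c "
from h import *
mods()"
```

```text
tcp [ 443.9 -298.2  273.1] yaw 107.0
module xy 536.0 -125.9 size 48 74 long-axis deg -11.6 area 607
module xy 534.9 122.9 size 74 49 long-axis deg 2.2 area 614
module xy 465.4 374.6 size 46 68 long-axis deg -4.7 area 233
module xy 436.9 -1.9 size 48 74 long-axis deg -16.9 area 616
module xy 440.3 -126.6 size 48 72 long-axis deg -1.5 area 625
```

>>> {"api": "step_arm", "payload": {"plan": "0 0 0.125 -0.001 0.034 0 0.76;0 0 0.125 -0.001 0.034 0 0.76;0 0 0.125 0 0.034 0 0.76;0 0 0.125 0 0.034 0 0.76;0 0 0.125 0 0.035 0 0.76", "newtons": 60}}

```text
t: 9.52
position: [438.9, -123.2, 264.5]
orientation: [180.0, -0.0, 143.1]
wrist_force: [0.3, 0.1, 0.4]
opening: 64.8
gripper_force: 0.0
```

>>> {"api": "step_arm", "payload": {"plan": "0 0 0.125 0 0 -0.01 0.76;0 0 0.125 0 0 -0.02 0.76;0 0 0.125 0 0 -0.02 0.76;0 0 0.125 0 0 -0.025 0.76;0 0 0.125 0 0 -0.025 0.76"}}

```text
t: 9.93
position: [439.6, -124.6, 164.1]
orientation: [-180.0, 0.1, 179.0]
wrist_force: [-0.7, 1.2, 0.0]
opening: 65.0
gripper_force: 0.0
```

Run:
```python
from h import *
s=ctrl.read_state();print(s["position"],s["orientation"],s["opening"])
p,d=grab_frame("wrist");cv2.imwrite("pics/w3.png",cv2.resize(p,(480,360)))
```

```text
[ 439.56144923 -124.58639954  164.07805624] [-1.79957328e+02  6.75949737e-02  1.79007842e+02] 64.96362755428099
```

View pics/w3.png

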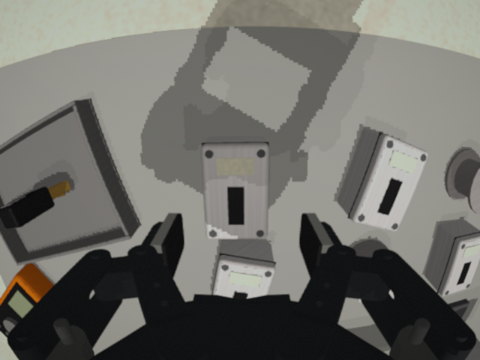

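>>> {"api": "step_arm", "payload": {"plan": "0 0 0 0 -0.001 -0.03 0.76;0 0 0 0 0 -0.03 0.76;0 0 0 0 0 -0.014 0.76;0 0 0 0 0 0 0.4;0 0 0 0 0 0 0.4", "newtons": 60}}

```text
t: 10.4
position: [439.1, -125.5, 90.7]
orientation: [180.0, -0.1, 178.5]
wrist_force: [0.4, -0.1, -2.8]
opening: 47.0
gripper_force: 63.8
```

>>> {"api": "step_arm", "payload": {"plan": "0 0 0 0 0 0 0.4;0 0 0 0 0 0 0.4;0 0 0 0 0 0 0.4"}}

```text
t: 10.65
position: [440.2, -126.0, 91.8]
orientation: [-179.9, 0.1, 178.6]
wrist_force: [0.6, -0.6, -2.0]
opening: 46.6
gripper_force: 63.8
```

>>> {"api": "step_arm", "payload": {"plan": "0 0 0 0 0 0.037 0.4;0 0 0 0 0 0.037 0.4;0 0 0 0 0 0.037 0.4;0 0 0 0 0 0.037 0.4;0 0 0 0 0 0.037 0.4"}}

```text
t: 11.07
position: [439.1, -125.4, 278.1]
orientation: [-180.0, 0.1, 178.6]
wrist_force: [0.4, -0.3, -2.3]
opening: 47.2
gripper_force: 63.9
```

>>> {"api": "step_arm", "payload": {"plan": "0 0 -0.121 0.0207 0.0257 0 0.4;0 0 -0.121 0.0207 0.0257 0 0.4;0 0 -0.121 0.0207 0.0257 0 0.4;0 0 -0.121 0.0207 0.0257 0 0.4;0 0 -0.121 0.0207 0.0257 0 0.4"}}

```text
t: 11.48
position: [541.5, 1.3, 276.4]
orientation: [180.0, 0.1, 144.4]
wrist_force: [0.9, -0.3, -2.1]
opening: 46.8
gripper_force: 64.2
```

>>> {"api": "step_arm", "payload": {"plan": "0 0 -0.121 0.0207 0.0257 0 0.4;0 0 -0.121 0.0207 0.0257 0 0.4;0 0 -0.121 0.0207 0.0257 0 0.4;0 0 -0.121 0.0207 0.0257 0 0.4;0 0 -0.121 0.0207 0.0257 0 0.4"}}

```text
t: 11.9
position: [645.0, 130.0, 276.1]
orientation: [180.0, 0.0, 109.7]
wrist_force: [0.4, -0.2, -2.6]
opening: 46.9
gripper_force: 64.3
```

>>> {"api": "step_arm", "payload": {"plan": "0 0 -0.121 0.0207 0.0257 0 0.4;0 0 -0.121 0.0207 0.0257 0 0.4;0 0 -0.121 0 0 0 0.4;0.105 -0.003 0 0 0 0 0.4;0.105 -0.003 0 0 0 0 0.4"}}

```text
t: 12.32
position: [685.8, 182.0, 276.1]
orientation: [179.7, -12.3, 89.4]
wrist_force: [0.2, -0.5, -1.6]
opening: 47.1
gripper_force: 64.1
```

Run:
```python
from h import *
for i in range(3):
    s=ctrl.read_state();print(s["position"],s["orientation"],s["opening"])
    p,d=grab_frame("scene")
cv2.imwrite("pics/s2.png",cv2.resize(p[130:310,220:500],None,fx=2.5,fy=2.5,interpolation=cv2.INTER_CUBIC))
```

```text
[685.77933269 181.97712627 276.08732528] [179.74888912 -12.28560738  89.44829896] 47.05961571015686
[686.01802685 178.70358363 275.57562005] [179.79545011 -12.50589947  89.2150178 ] 47.111595593276554
[685.73783179 177.87330854 275.40817547] [179.85479972 -12.0324787   89.12015719] 47.22843271294737
```

View pics/s2.png

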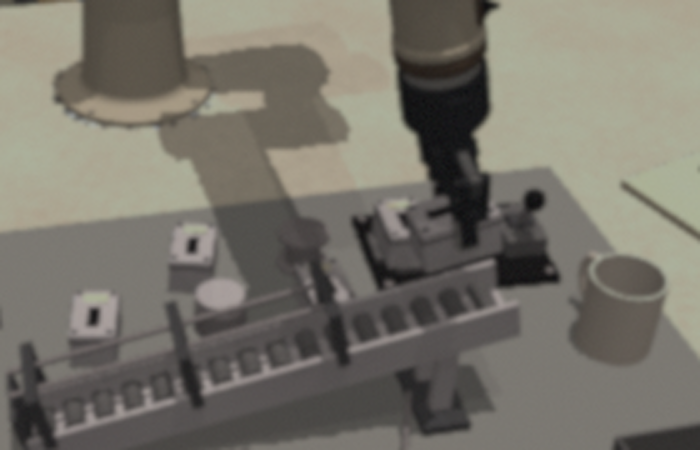

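>>> {"api": "step_arm", "payload": {"plan": "0 0 -0.012 0.0025 0.005 -0.015 0.4;0 0 0 0 0 -0.02 0.4;0 0 0 0 0 -0.013 0.4;0 0 0 0 0 -0.008 0.4;0 0 0 0 0 0 0.4"}}

```text
t: 12.88
position: [686.8, 185.0, 216.8]
orientation: [-179.9, -11.9, 88.6]
wrist_force: [-0.1, 0.1, -3.8]
opening: 47.1
gripper_force: 64.2
```

>>> {"api": "step_arm", "payload": {"plan": "0 0 0 0 0 -0.003 0.4;0 0 0 0 0 0 0.4"}}

```text
t: 13.05
position: [688.5, 184.9, 217.3]
orientation: [179.7, -12.0, 88.6]
wrist_force: [-0.7, 0.2, -2.2]
opening: 47.3
gripper_force: 64.2
```

>>> {"api": "step_arm", "payload": {"plan": "0 0 0 0 0 -0.003 0.4;0 0 0 0 0 0 0.4"}}

```text
t: 13.22
position: [688.5, 184.7, 214.1]
orientation: [179.7, -12.0, 88.6]
wrist_force: [0.0, 0.8, -2.9]
opening: 47.2
gripper_force: 64.2
```

>>> {"api": "step_arm", "payload": {"plan": "0 0 0 0 0 -0.002 0.4;0 0 0 0 0 0 0.4"}}

```text
t: 13.38
position: [688.2, 184.7, 211.6]
orientation: [179.8, -12.0, 88.6]
wrist_force: [-0.2, -0.2, -2.7]
opening: 47.0
gripper_force: 64.2
```

>>> {"api": "step_arm", "payload": {"plan": "0 0 0 0 0 -0.002 0.4;0 0 0 0 0 0 0.4"}}

```text
t: 13.55
position: [688.4, 184.7, 209.9]
orientation: [179.8, -12.0, 88.6]
wrist_force: [-0.9, 1.6, -2.4]
opening: 47.2
gripper_force: 64.3
```

>>> {"api": "step_arm", "payload": {"plan": "0 0 0 0 0 -0.002 0.4;0 0 0 0 0 0 0.4"}}

```text
t: 13.72
position: [688.5, 184.7, 209.8]
orientation: [179.7, -12.1, 88.6]
wrist_force: [-3.7, -1.9, 5.5]
opening: 47.1
gripper_force: 65.1
```

>>> {"api": "step_arm", "payload": {"plan": "0 0 0 0 0 -0.001 0.4;0 0 0 0 0 0 0.4"}}

```text
t: 13.88
position: [688.5, 184.7, 209.7]
orientation: [179.7, -12.1, 88.7]
wrist_force: [-6.2, -2.9, 10.3]
opening: 47.0
gripper_force: 65.7
```

>>> {"api": "step_arm", "payload": {"plan": "0 0 0 0 0 0.001 0.55;0 0 0 0 0 0 0.6;0 0 0 0 0 0 0.68;0 0 0 0 0 0 0.7;0 0 0 0 0 0 0.7"}}

```text
t: 14.3
position: [688.2, 184.8, 207.4]
orientation: [179.8, -12.0, 88.6]
wrist_force: [0.6, -0.9, 0.2]
opening: 59.7
gripper_force: 0.0
```

>>> {"api": "step_arm", "payload": {"plan": "0 0 0 0 0 0 0.7;0 0 0 0 0 0 0.7;0 0 0 0 0 0.02 0.7;0 0 0 0 0 0.03 0.7;-0.105 0.003 0 0 0 0.03 0.7"}}

```text
t: 14.72
position: [687.6, 182.2, 286.2]
orientation: [-179.9, -5.9, 88.3]
wrist_force: [0.1, 0.3, -0.4]
opening: 59.5
gripper_force: 0.0
```

```bash
cat >> h.py <<'E'
def lane(d):
    "lids seen in the lane: world y extents of points ~46 above the floor, between the rods' lines"
    c=camera_params("top");W=world(c,d).reshape(-1,3)
    y=W[:,1]; ty=415+(y-202)/np.cos(np.radians(12)); fl=122+(y-202)*np.tan(np.radians(12))
    xc=688.9+.03*(y-202); hgt=(W[:,2]-fl)*np.cos(np.radians(12)); ty=ty+ hgt*np.sin(np.radians(12))
    k=(abs(W[:,0]-xc)<14)&(abs(hgt-46)<4)&(ty>-10)&(ty<480)
    h,_=np.histogram(ty[k],bins=np.arange(-20,480,10)); print("lane lid counts/10mm from -20:",h.tolist())
E
python3 - <<'E'
from h import *
p,d=mods();lane(d)
cv2.imwrite("pics/t2.png",cv2.resize(p[180:350,140:440],None,fx=2.5,fy=2.5,interpolation=cv2.INTER_CUBIC))
E
```

```text
tcp [690.2 185.5 296.8] yaw 88.6
module xy 536.1 -125.5 size 49 74 long-axis deg -12.2 area 612
module xy 534.8 123.0 size 74 49 long-axis deg 2.1 area 609
module xy 436.9 -1.9 size 48 74 long-axis deg -16.9 area 618
lane lid counts/10mm from -20: [0, 26, 0, 0, 0, 0, 0, 0, 0, 0, 0, 0, 0, 0, 0, 0, 0, 0, 0, 0, 0, 0, 10, 42, 43, 49, 46, 52, 51, 47, 8, 0, 0, 0, 0, 0, 0, 0, 0, 0, 0, 0, 0, 0, 0, 0, 0, 0, 0]
```

View pics/t2.png

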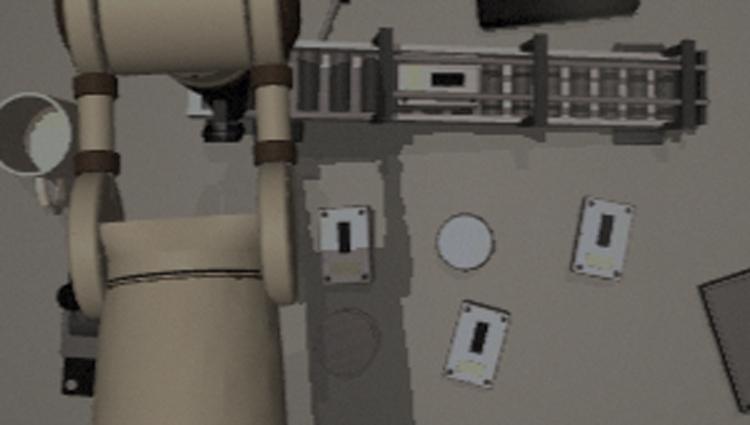

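The module is sliding down the lane, between arches 2 and 3 at about (440,78). On to the next one at (437,-2).

>>> {"api": "step_arm", "payload": {"plan": "-0.105 0.003 0 0 0 0 0.76;0 0 0.109 -0.0252 -0.0187 0 0.76;0 0 0.109 -0.0252 -0.0187 0 0.76;0 0 0.109 -0.0252 -0.0187 0 0.76;0 0 0.109 -0.0252 -0.0187 0 0.76"}}

```text
t: 15.18
position: [586.2, 109.8, 287.2]
orientation: [179.9, -0.0, 113.9]
wrist_force: [1.2, -0.7, 0.1]
opening: 64.9
gripper_force: 0.0
```

>>> {"api": "step_arm", "payload": {"plan": "0 0 0.109 -0.0252 -0.0187 0 0.76;0 0 0.109 -0.0252 -0.0187 0 0.76;0 0 0.109 -0.0252 -0.0187 0 0.76;0 0 0.109 -0.0252 -0.0187 -0.02 0.76;0 0 0.109 -0.0252 -0.0187 -0.03 0.76"}}

```text
t: 15.6
position: [463.1, 16.3, 241.2]
orientation: [179.7, 0.4, 145.1]
wrist_force: [-0.2, -0.4, -0.1]
opening: 64.8
gripper_force: 0.0
```

>>> {"api": "step_arm", "payload": {"plan": "0 0 0.109 -0.0252 -0.0187 -0.03 0.76;0 0 0.109 0 0 -0.03 0.76;0 0 0.109 0 0 -0.015 0.76;0 0 0 0 0 0 0.76"}}

```text
t: 15.93
position: [435.4, -0.2, 161.6]
orientation: [179.8, -0.4, 163.6]
wrist_force: [-0.6, -0.5, -0.6]
opening: 64.8
gripper_force: 0.0
```

Run:
```python
from h import *
p,d=mods();lane(d)
s=ctrl.read_state();print(s["position"],s["orientation"],s["opening"])
```

```text
tcp [ 4.371e+02 -4.000e-01  1.638e+02] yaw 163.4
module xy 535.9 -125.5 size 49 74 long-axis deg -12.2 area 614
module xy 534.9 123.0 size 74 49 long-axis deg 2.1 area 613
module xy 465.9 372.8 size 48 68 long-axis deg -5.9 area 259
lane lid counts/10mm from -20: [0, 34, 2, 17, 38, 41, 43, 42, 42, 1, 0, 0, 0, 0, 0, 0, 0, 0, 0, 0, 0, 0, 0, 0, 0, 0, 0, 0, 0, 0, 0, 0, 0, 0, 0, 0, 0, 0, 0, 0, 0, 0, 0, 0, 0, 0, 0, 0, 0]
[437.08309277  -0.44737215 163.81394777] [179.84280376  -0.18858059 163.39449007] 64.90301829830165
```

>>> {"api": "step_arm", "payload": {"plan": "0 0 0 0 -0.0015 -0.03 0.76;0 0 0 0 0 -0.03 0.76;0 0 0 0 0 -0.013 0.76;0 0 0 0 0 0 0.4;0 0 0 0 0 0 0.4"}}

```text
t: 16.4
position: [439.1, -2.2, 93.1]
orientation: [179.9, 0.0, 163.5]
wrist_force: [-1.3, 0.8, -2.1]
opening: 47.1
gripper_force: 64.5
```

>>> {"api": "step_arm", "payload": {"plan": "0 0 0 0 0 0 0.4;0 0 0 0 0 0 0.4;0 0 0 0 0 0.03 0.4;0 0 0 0 0 0.04 0.4;0 0 0 0 0 0.04 0.4"}}

```text
t: 16.82
position: [437.5, -1.9, 203.6]
orientation: [179.9, -0.1, 163.5]
wrist_force: [1.8, -1.3, -2.0]
opening: 46.8
gripper_force: 64.6
```

>>> {"api": "step_arm", "payload": {"plan": "0 0 0 0 0 0.04 0.4;0 0 0 0 0 0.037 0.4;0 0 -0.109 0.0251 0.0187 0 0.4;0 0 -0.109 0.0251 0.0187 0 0.4;0 0 -0.109 0.0251 0.0187 0 0.4"}}

```text
t: 17.23
position: [515.0, 54.6, 281.9]
orientation: [179.7, 0.3, 144.4]
wrist_force: [-0.3, -0.3, -1.8]
opening: 46.7
gripper_force: 64.8
```

>>> {"api": "step_arm", "payload": {"plan": "0 0 -0.109 0.0251 0.0187 0 0.4;0 0 -0.109 0.0251 0.0187 0 0.4;0 0 -0.109 0.0251 0.0187 0 0.4;0 0 -0.109 0.0251 0.0187 0 0.4;0 0 -0.109 0.0251 0.0187 0 0.4"}}

```text
t: 17.65
position: [640.1, 148.7, 280.1]
orientation: [179.8, 0.0, 113.3]
wrist_force: [0.4, -0.1, -1.3]
opening: 47.0
gripper_force: 64.9
```

>>> {"api": "step_arm", "payload": {"plan": "0 0 -0.109 0.0251 0.0187 0 0.4;0 0 -0.109 0.0251 0.0187 0 0.4;0 0 -0.109 0 0 0 0.4;0 0 -0.109 0 0 0 0.4;0.105 -0.003 0 0 0 0 0.4"}}

```text
t: 18.07
position: [689.1, 188.0, 279.4]
orientation: [179.8, -6.1, 88.5]
wrist_force: [-0.4, 0.7, -2.4]
opening: 46.9
gripper_force: 64.7
```

>>> {"api": "step_arm", "payload": {"plan": "0.105 -0.003 0 0 0 0 0.4;0 0 0 0 0 0 0.4;0 0 0 0 0 0 0.4"}}

```text
t: 18.32
position: [689.2, 183.6, 279.6]
orientation: [179.8, -11.9, 88.5]
wrist_force: [-0.0, 0.1, -2.0]
opening: 47.0
gripper_force: 64.8
```

>>> {"api": "step_arm", "payload": {"plan": "0 0 0 -0.001 0.001 -0.02 0.4;0 0 0 0 0 -0.025 0.4;0 0 0 0 0 -0.013 0.4;0 0 0 0 0 -0.006 0.4;0 0 0 0 0 0 0.4"}}

```text
t: 18.73
position: [687.6, 186.3, 214.4]
orientation: [179.9, -12.0, 88.6]
wrist_force: [-0.4, 0.1, -2.1]
opening: 46.8
gripper_force: 64.7
```

>>> {"api": "step_arm", "payload": {"plan": "0 0 0 0 0 -0.003 0.4;0 0 0 0 0 0 0.4"}}

```text
t: 18.9
position: [688.8, 186.0, 212.8]
orientation: [179.7, -12.0, 88.6]
wrist_force: [0.5, -0.1, -3.3]
opening: 46.7
gripper_force: 64.9
```

>>> {"api": "step_arm", "payload": {"plan": "0 0 0 0 0 -0.002 0.4;0 0 0 0 0 0 0.4"}}

```text
t: 19.07
position: [688.8, 185.9, 212.7]
orientation: [179.7, -12.0, 88.7]
wrist_force: [-2.7, -1.2, 5.2]
opening: 46.9
gripper_force: 65.5
```

>>> {"api": "step_arm", "payload": {"plan": "0 0 0 0 0 0 0.55;0 0 0 0 0 0 0.6;0 0 0 0 0 0 0.68;0 0 0 0 0 0 0.7;0 0 0 0 0 0 0.7"}}

```text
t: 19.48
position: [688.3, 185.8, 210.2]
orientation: [179.8, -12.0, 88.6]
wrist_force: [0.6, 0.2, -0.2]
opening: 59.8
gripper_force: 0.0
```

>>> {"api": "step_arm", "payload": {"plan": "0 0 0 0 0 0 0.7;0 0 0 0 0 0 0.7;0 0 0 0 0 0.02 0.7;0 0 0 0 0 0.03 0.7;-0.105 0.003 0 0 0 0.03 0.7"}}

```text
t: 19.9
position: [687.7, 183.1, 288.7]
orientation: [-179.9, -5.9, 88.3]
wrist_force: [0.3, -0.3, 0.0]
opening: 59.1
gripper_force: 0.0
```

>>> {"api": "step_arm", "payload": {"plan": "-0.105 0.003 0 0 0 0 0.76;0 0 0 0 0 0 0.76;0 0 0 0 0 0 0.76"}}

```text
t: 20.15
position: [687.9, 187.0, 289.5]
orientation: [179.9, -0.1, 88.7]
wrist_force: [-1.1, -0.2, -1.0]
opening: 64.7
gripper_force: 0.0
```

Run:
```python
from h import *
p,d=mods();lane(d)
```

```text
tcp [687.5 186.1 288.2] yaw 88.6
module xy 536.0 -125.6 size 49 74 long-axis deg -12.0 area 617
module xy 534.9 122.9 size 74 49 long-axis deg 1.9 area 611
lane lid counts/10mm from -20: [0, 33, 3, 19, 34, 41, 43, 46, 41, 1, 0, 0, 0, 0, 0, 8, 13, 11, 46, 50, 43, 43, 50, 2, 0, 0, 0, 0, 0, 0, 0, 0, 0, 0, 0, 0, 0, 0, 0, 0, 0, 0, 0, 0, 0, 0, 0, 0, 0]
```

>>> {"api": "step_arm", "payload": {"plan": "0 0 0.1164 -0.0254 -0.0105 0 0.76;0 0 0.1164 -0.0254 -0.0105 0 0.76;0 0 0.1164 -0.0254 -0.0105 0 0.76;0 0 0.1164 -0.0254 -0.0105 0 0.76;0 0 0.1164 -0.0254 -0.0105 0 0.76"}}

```text
t: 20.62
position: [559.0, 132.2, 287.5]
orientation: [180.0, -0.2, 122.2]
wrist_force: [0.4, -0.5, 0.6]
opening: 64.8
gripper_force: 0.0
```

>>> {"api": "step_arm", "payload": {"plan": "0 0 0.1164 -0.0254 -0.0105 0 0.76;0 0 0.1164 0 0 -0.0155 0.76;0 0 0.1164 0 0 -0.0155 0.76;0 0 0.1164 0 0 -0.0155 0.76;0 0 0.1164 0 0 -0.0155 0.76"}}

```text
t: 21.03
position: [534.5, 122.0, 225.5]
orientation: [179.8, -0.2, 155.5]
wrist_force: [0.0, 0.1, -0.6]
opening: 65.1
gripper_force: 0.0
```

>>> {"api": "step_arm", "payload": {"plan": "0 0 0.1164 0 0 -0.0155 0.76;0 0 0.1164 0 0 -0.0155 0.76;0 0 0.1164 0 0 -0.0155 0.76;0 0 0.1164 0 0 -0.0155 0.76;0 0 0 0 0 0 0.76"}}

```text
t: 21.45
position: [532.3, 122.0, 160.8]
orientation: [179.7, -0.6, -178.0]
wrist_force: [-1.2, 0.2, -0.9]
opening: 64.8
gripper_force: 0.0
```

Run:
```python
from h import *
p,d=grab_frame("wrist");cv2.imwrite("pics/w4.png",cv2.resize(p,(480,360)))
p,d=mods();lane(d)
s=ctrl.read_state();print(s["position"],s["orientation"],s["opening"])
```

```text
tcp [534.6 122.3 164.5] yaw -178.3
module xy 536.0 -125.6 size 48 74 long-axis deg -12.5 area 614
module xy 466.8 372.9 size 47 66 long-axis deg -5.4 area 233
lane lid counts/10mm from -20: [0, 41, 2, 20, 39, 41, 41, 45, 42, 33, 48, 41, 40, 41, 43, 49, 12, 0, 0, 0, 0, 0, 0, 0, 0, 0, 0, 0, 0, 0, 0, 0, 0, 0, 0, 0, 0, 0, 0, 0, 0, 0, 0, 0, 0, 0, 0, 0, 0]
[534.61146178 122.25757163 164.53208316] [ 179.78759333   -0.20932712 -178.30639214] 64.81840958496555
```

View pics/w4.png

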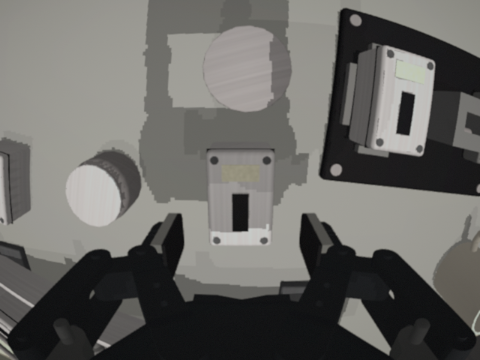

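The module at (240,200) is centred between the fingers, and the lane already holds two modules against each other.

>>> {"api": "step_arm", "payload": {"plan": "0 0 0 0 0 -0.03 0.76;0 0 0 0 0 -0.03 0.76;0 0 0 0 0 -0.013 0.76;0 0 0 0 0 0 0.4;0 0 0 0 0 0 0.4"}}

```text
t: 21.97
position: [535.7, 122.7, 93.3]
orientation: [179.8, -0.0, -178.1]
wrist_force: [0.9, 0.1, -2.2]
opening: 46.8
gripper_force: 64.4
```

>>> {"api": "step_arm", "payload": {"plan": "0 0 0 0 0 0 0.4;0 0 0 0 0 0 0.4;0 0 0 0 0 0.03 0.4;0 0 0 0 0 0.04 0.4;0 0 -0.1162 0 0 0.04 0.4"}}

```text
t: 22.38
position: [535.1, 122.8, 204.5]
orientation: [179.9, -0.1, 175.2]
wrist_force: [2.0, 0.8, -2.6]
opening: 46.8
gripper_force: 64.5
```

>>> {"api": "step_arm", "payload": {"plan": "0 0 -0.1162 0 0 0.04 0.4;0 0 -0.1162 0 0 0.037 0.4;0 0 -0.1162 0.0256 0.0105 0 0.4;0 0 -0.1162 0.0256 0.0105 0 0.4;0 0 -0.1162 0.0256 0.0105 0 0.4"}}

```text
t: 22.8
position: [614.0, 154.8, 283.2]
orientation: [179.7, 0.2, 141.7]
wrist_force: [-0.1, -0.8, -2.1]
opening: 46.6
gripper_force: 64.8
```

>>> {"api": "step_arm", "payload": {"plan": "0 0 -0.1162 0.0256 0.0105 0 0.4;0 0 -0.1162 0.0256 0.0105 0 0.4;0 0 -0.1162 0.0256 0.0105 0 0.4;0 0 -0.1162 0 0 0 0.4;0 0 -0.1162 0 0 0 0.4"}}

```text
t: 23.22
position: [690.4, 186.4, 279.9]
orientation: [179.8, -0.0, 108.4]
wrist_force: [-0.7, -0.8, -3.3]
opening: 46.6
gripper_force: 64.7
```

>>> {"api": "step_arm", "payload": {"plan": "0 0 -0.1162 0 0 0 0.4;0 0 -0.1162 0 0 0 0.4;0 0 -0.1162 0 0 0 0.4;0.105 -0.003 0 0 0 0 0.4;0.105 -0.003 0 0 0 0 0.4"}}

```text
t: 23.63
position: [689.5, 187.3, 281.9]
orientation: [179.6, -12.3, 88.9]
wrist_force: [0.8, -0.5, -1.9]
opening: 46.7
gripper_force: 64.6
```

>>> {"api": "step_arm", "payload": {"plan": "0 0 0 0 0 0 0.4;0 0 0 0 0 0 0.4"}}

```text
t: 23.8
position: [689.5, 184.6, 280.7]
orientation: [179.8, -11.9, 88.7]
wrist_force: [0.2, 0.2, -2.1]
opening: 46.8
gripper_force: 64.7
```

>>> {"api": "step_arm", "payload": {"plan": "0 0 0 -0.001 0 -0.02 0.4;0 0 0 0 0 -0.025 0.4;0 0 0 0 0 -0.014 0.4;0 0 0 0 0 -0.006 0.4;0 0 0 0 0 0 0.4"}}

```text
t: 24.22
position: [687.9, 186.3, 214.4]
orientation: [179.9, -12.0, 88.8]
wrist_force: [-0.5, 1.4, -1.6]
opening: 47.3
gripper_force: 64.7
```

>>> {"api": "step_arm", "payload": {"plan": "0 0 0 0 0 -0.003 0.4;0 0 0 0 0 0 0.4"}}

```text
t: 24.38
position: [689.0, 186.0, 212.8]
orientation: [179.7, -12.0, 88.8]
wrist_force: [-1.3, -0.9, -2.3]
opening: 46.8
gripper_force: 64.9
```

>>> {"api": "step_arm", "payload": {"plan": "0 0 0 0 0 -0.002 0.4;0 0 0 0 0 0 0.4"}}

```text
t: 24.55
position: [689.1, 185.9, 212.6]
orientation: [179.6, -12.0, 88.8]
wrist_force: [-3.1, -1.1, 6.0]
opening: 46.9
gripper_force: 65.4
```

>>> {"api": "step_arm", "payload": {"plan": "0 0 0 0 0 0 0.55;0 0 0 0 0 0 0.6;0 0 0 0 0 0 0.68;0 0 0 0 0 0 0.7;0 0 0 0 0 0 0.7"}}

```text
t: 24.97
position: [688.5, 185.8, 210.1]
orientation: [179.8, -12.0, 88.8]
wrist_force: [0.2, 0.2, -0.0]
opening: 60.0
gripper_force: 0.0
```

>>> {"api": "step_arm", "payload": {"plan": "0 0 0 0 0 0 0.7;0 0 0 0 0 0 0.7;0 0 0 0 0 0.02 0.7;0 0 0 0 0 0.03 0.7;-0.105 0.003 0 0 0 0.03 0.7"}}

```text
t: 25.38
position: [687.9, 183.1, 288.7]
orientation: [-179.9, -5.9, 88.5]
wrist_force: [-0.1, 0.3, -0.8]
opening: 59.7
gripper_force: 0.0
```

>>> {"api": "step_arm", "payload": {"plan": "-0.105 0.003 0 0 0 0 0.76;0 0 0 0 0 0 0.76;0 0 0 0 0 0 0.76"}}

```text
t: 25.63
position: [688.1, 187.0, 289.5]
orientation: [179.9, -0.1, 88.9]
wrist_force: [0.2, 0.0, -0.4]
opening: 64.9
gripper_force: 0.0
```

Run:
```python
from h import *
p,d=mods();lane(d)
```

```text
tcp [687.7 186.1 288.2] yaw 88.8
module xy 536.0 -125.7 size 48 74 long-axis deg -12.4 area 614
lane lid counts/10mm from -20: [0, 42, 1, 18, 39, 39, 41, 39, 42, 41, 39, 44, 41, 44, 43, 49, 14, 11, 41, 49, 48, 42, 49, 44, 31, 0, 0, 0, 0, 0, 0, 0, 0, 0, 0, 0, 0, 0, 0, 0, 0, 0, 0, 0, 0, 0, 0, 0, 0]
```

>>> {"api": "step_arm", "payload": {"plan": "0 0 0.1148 -0.0152 -0.0312 0 0.76;0 0 0.1148 -0.0152 -0.0312 0 0.76;0 0 0.1148 -0.0152 -0.0312 0 0.76;0 0 0.1148 -0.0152 -0.0312 0 0.76;0 0 0.1148 -0.0152 -0.0312 0 0.76"}}

```text
t: 26.1
position: [610.5, 27.9, 287.6]
orientation: [179.9, -0.2, 121.9]
wrist_force: [-0.1, -0.2, 0.9]
opening: 64.7
gripper_force: 0.0
```

>>> {"api": "step_arm", "payload": {"plan": "0 0 0.1148 -0.0152 -0.0312 0 0.76;0 0 0.1148 -0.0152 -0.0312 0 0.76;0 0 0.1148 -0.0152 -0.0312 0 0.76;0 0 0.1148 -0.0152 -0.0312 0 0.76;0 0 0.1148 -0.0152 -0.0312 0 0.76"}}

```text
t: 26.52
position: [534.3, -127.7, 287.9]
orientation: [179.7, -0.2, 154.8]
wrist_force: [0.6, -0.2, -0.7]
opening: 64.9
gripper_force: 0.0
```

>>> {"api": "step_arm", "payload": {"plan": "0 0 0.1148 0 0 -0.035 0.76;0 0 0.1148 0 0 -0.035 0.76;0 0 0 0 0 -0.035 0.76;0 0 0 0 0 -0.019 0.76;0 0 0 0 0 0 0.76"}}

```text
t: 26.93
position: [531.7, -124.9, 158.9]
orientation: [179.6, -0.7, 167.6]
wrist_force: [-0.2, 0.5, -0.8]
opening: 65.0
gripper_force: 0.0
```

Run:
```python
from h import *
p,d=grab_frame("wrist");cv2.imwrite("pics/w5.png",cv2.resize(p,(480,360)))
p,d=mods();lane(d)
```

```text
tcp [ 535.3 -126.3  164.8] yaw 167.6
module xy 466.2 372.7 size 49 68 long-axis deg -4.7 area 234
lane lid counts/10mm from -20: [0, 38, 5, 20, 40, 42, 42, 45, 42, 37, 44, 46, 39, 39, 43, 47, 13, 7, 43, 54, 44, 44, 51, 32, 0, 0, 0, 0, 0, 0, 0, 0, 0, 0, 0, 0, 0, 0, 0, 0, 0, 0, 0, 0, 0, 0, 0, 0, 0]
```

View pics/w5.png

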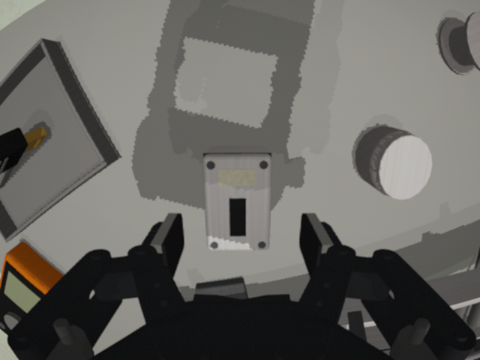

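The fourth module is centred at (238,203), and three are stacked in the lane.

>>> {"api": "step_arm", "payload": {"plan": "0 0 0 0 0 -0.03 0.76;0 0 0 0 0 -0.03 0.76;0 0 0 0 0 -0.013 0.76;0 0 0 0 0 0 0.4;0 0 0 0 0 0 0.4"}}

```text
t: 27.45
position: [536.7, -126.4, 93.9]
orientation: [179.8, 0.0, 167.7]
wrist_force: [-0.0, -0.3, -1.2]
opening: 46.6
gripper_force: 65.2
```

>>> {"api": "step_arm", "payload": {"plan": "0 0 0 0 0 0 0.4;0 0 0 0 0 0 0.4;0 0 0 0 0 0.03 0.4;0 0 0 0 0 0.04 0.4;0 0 0 0 0 0.04 0.4"}}

```text
t: 27.87
position: [535.7, -125.8, 204.3]
orientation: [179.8, -0.1, 167.7]
wrist_force: [1.7, -0.8, -2.8]
opening: 46.6
gripper_force: 65.3
```

>>> {"api": "step_arm", "payload": {"plan": "0 0 -0.1149 0 0 0.04 0.4;0 0 -0.1149 0 0 0.037 0.4;0 0 -0.1149 0.0153 0.0312 0 0.4;0 0 -0.1149 0.0153 0.0312 0 0.4;0 0 -0.1149 0.0153 0.0312 0 0.4"}}

```text
t: 28.28
position: [583.2, -31.9, 282.7]
orientation: [179.7, 0.2, 134.4]
wrist_force: [0.3, -0.5, -3.6]
opening: 46.9
gripper_force: 65.5
```

>>> {"api": "step_arm", "payload": {"plan": "0 0 -0.1149 0.0153 0.0312 0 0.4;0 0 -0.1149 0.0153 0.0312 0 0.4;0 0 -0.1149 0.0153 0.0312 0 0.4;0 0 -0.1149 0.0153 0.0312 0 0.4;0 0 -0.1149 0.0153 0.0312 0 0.4"}}

```text
t: 28.7
position: [659.3, 125.2, 281.3]
orientation: [179.8, 0.0, 101.5]
wrist_force: [1.1, -0.3, -1.7]
opening: 47.1
gripper_force: 65.6
```

>>> {"api": "step_arm", "payload": {"plan": "0 0 -0.1149 0.0153 0.0312 0 0.4;0 0 -0.1149 0.0153 0.0312 0 0.4;0.105 -0.003 0 0 0 0 0.4;0.105 -0.003 0 0 0 0 0.4;0 0 0 0 0 0 0.4"}}

```text
t: 29.12
position: [689.7, 184.5, 280.1]
orientation: [179.8, -12.1, 88.6]
wrist_force: [-0.0, -0.6, -2.5]
opening: 47.2
gripper_force: 65.5
```

>>> {"api": "step_arm", "payload": {"plan": "0 0 0 0 0 0 0.4;0 0 0 0 0 0 0.4"}}

```text
t: 29.28
position: [689.3, 185.5, 280.8]
orientation: [179.7, -11.9, 88.7]
wrist_force: [0.7, -0.1, -2.5]
opening: 46.8
gripper_force: 65.5
```

>>> {"api": "step_arm", "payload": {"plan": "0 0 0 -0.001 -0.001 -0.02 0.4;0 0 0 0 0 -0.025 0.4;0 0 0 0 0 -0.014 0.4;0 0 0 0 0 -0.006 0.4;0 0 0 0 0 0 0.4"}}

```text
t: 29.7
position: [687.9, 185.0, 214.6]
orientation: [179.9, -12.0, 88.7]
wrist_force: [0.2, -0.5, -2.5]
opening: 46.7
gripper_force: 65.4
```

>>> {"api": "step_arm", "payload": {"plan": "0 0 0 0 0 -0.003 0.4;0 0 0 0 0 0 0.4"}}

```text
t: 29.87
position: [689.0, 184.9, 213.2]
orientation: [179.7, -12.0, 88.7]
wrist_force: [0.6, -0.2, -1.5]
opening: 46.6
gripper_force: 65.5
```

>>> {"api": "step_arm", "payload": {"plan": "0 0 0 0 0 -0.002 0.4;0 0 0 0 0 0 0.4"}}

```text
t: 30.03
position: [689.1, 184.9, 213.1]
orientation: [179.6, -12.1, 88.7]
wrist_force: [-4.1, -1.9, 7.1]
opening: 47.3
gripper_force: 66.6
```

>>> {"api": "step_arm", "payload": {"plan": "0 0 0 0 0 0 0.55;0 0 0 0 0 0 0.6;0 0 0 0 0 0 0.68;0 0 0 0 0 0 0.7;0 0 0 0 0 0 0.7"}}

```text
t: 30.45
position: [688.5, 184.9, 210.0]
orientation: [179.8, -12.0, 88.7]
wrist_force: [0.7, 0.1, -0.0]
opening: 60.0
gripper_force: 0.0
```

>>> {"api": "step_arm", "payload": {"plan": "0 0 0 0 0 0 0.7;0 0 0 0 0 0 0.7;0 0 0 0 0 0.02 0.7;0 0 0 0 0 0.03 0.7;-0.105 0.003 0 0 0 0.03 0.7"}}

```text
t: 30.87
position: [687.9, 182.1, 288.6]
orientation: [-179.9, -5.9, 88.4]
wrist_force: [0.6, -0.1, -0.5]
opening: 59.7
gripper_force: 0.0
```

>>> {"api": "step_arm", "payload": {"plan": "-0.105 0.003 0 0 0 0 0.66;0 0 0.1167 -0.0334 0.0073 0 0.66;0 0 0.1167 -0.0334 0.0073 0 0.66;0 0 0.1167 -0.0334 0.0073 0 0.66;0 0 0.1167 -0.0334 0.0073 0 0.66"}}

```text
t: 31.28
position: [553.3, 214.3, 289.6]
orientation: [179.9, -0.0, 115.8]
wrist_force: [0.3, 0.6, 0.7]
opening: 56.2
gripper_force: 0.0
```

>>> {"api": "step_arm", "payload": {"plan": "0 0 0.1167 -0.0334 0.0073 0 0.66;0 0 0.1167 -0.0334 0.0073 0 0.66;0 0 0.1167 -0.0334 0.0073 0 0.66;0 0 0.1167 0 0 -0.0183 0.66;0 0 0.1167 0 0 -0.0183 0.66"}}

```text
t: 31.7
position: [453.8, 236.8, 254.7]
orientation: [179.7, 0.2, 149.3]
wrist_force: [0.7, -0.0, -0.9]
opening: 56.3
gripper_force: 0.0
```

>>> {"api": "step_arm", "payload": {"plan": "0 0 0.1167 0 0 -0.0183 0.66;0 0 0.1167 0 0 -0.0183 0.66;0 0 0.1167 0 0 -0.0183 0.66;0 0 0.1167 0 0 -0.0183 0.66;0 0 0 0 0 0 0.66"}}

```text
t: 32.12
position: [452.3, 235.3, 176.5]
orientation: [180.0, -0.4, 175.8]
wrist_force: [-0.2, -0.3, -0.8]
opening: 56.7
gripper_force: 0.0
```

Run:
```python
from h import *
p,d=mods();lane(d)
s=ctrl.read_state();print(s["position"],s["orientation"],s["opening"])
c=camera_params("wrist");p,d=grab_frame("wrist");cv2.imwrite("pics/w6.png",p)
def px2w(uv,z):
    K=c["mtx"];a=(np.array(uv,float)-K[:2,2])/K[0,0];r=np.hypot(*a)
    v=np.r_[a/r*np.sin(r),np.cos(r)]@c["R"];o=-c["R"].T@c["t"];return o+v*(z-o[2])/v[2]
np.save("pics/c6.npy",np.c_[c["R"],c["t"]])
print(px2w((320,280),58).round(1))
```

```text
tcp [453.3 235.6 178.5] yaw 175.5
lane lid counts/10mm from -20: [0, 36, 3, 18, 38, 45, 45, 44, 46, 40, 42, 44, 43, 42, 45, 49, 12, 10, 42, 51, 45, 41, 49, 40, 43, 52, 44, 49, 53, 42, 33, 0, 0, 0, 0, 0, 0, 0, 0, 0, 0, 0, 0, 0, 0, 0, 0, 0, 0]
[453.26833864 235.55060553 178.52298232] [179.93497248  -0.24094489 175.47222867] 56.03571999442893
[465.6 233.2  58. ]
```

View pics/w6.png

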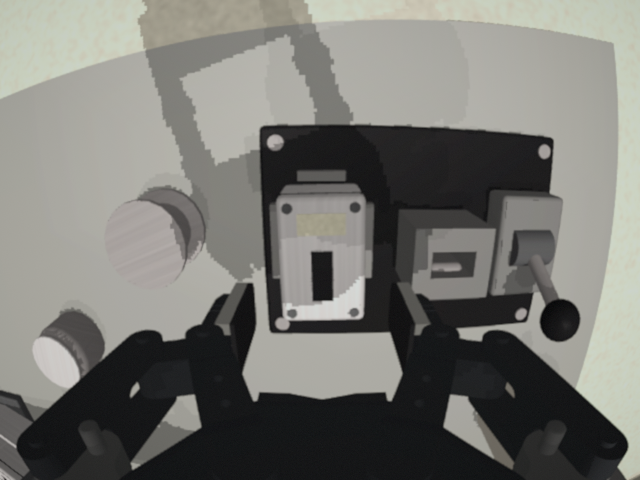

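Module0's lid, at (275–367, 193–320), is centred between the fingers, and four modules are stacked in the lane. Grasping it now.

>>> {"api": "step_arm", "payload": {"plan": "0 0 0 0.001 0.0005 -0.03 0.66;0 0 0 0 0 -0.03 0.66;0 0 0 0 0 -0.014 0.66;0 0 0 0 0 0 0.66;0 0 0 0 0 0 0.4"}}

```text
t: 32.63
position: [456.2, 236.6, 107.3]
orientation: [179.8, 0.0, 175.5]
wrist_force: [-0.7, -0.9, 0.1]
opening: 46.7
gripper_force: 64.9
```

>>> {"api": "step_arm", "payload": {"plan": "0 0 0 0 0 0 0.4;0 0 0 0 0 0 0.4;0 0 0 0 0 0 0.4;0 0 0 0 0 0.02 0.4;0 0 0 0 0 0.03 0.4"}}

```text
t: 33.05
position: [453.5, 235.8, 154.5]
orientation: [180.0, -0.3, 175.6]
wrist_force: [0.6, -1.0, -2.1]
opening: 46.6
gripper_force: 64.1
```

>>> {"api": "step_arm", "payload": {"plan": "0 0 0 0 0 0.04 0.4;0 0 0 0 0 0.04 0.4;0 0 0 0 0 0.04 0.4;0 0 0 0 0 0 0.4"}}

```text
t: 33.38
position: [459.6, 237.6, 286.7]
orientation: [179.5, 1.0, 175.6]
wrist_force: [0.9, -0.1, -0.3]
opening: 46.6
gripper_force: 64.4
```

>>> {"api": "step_arm", "payload": {"plan": "0 0 -0.1167 0 0 0.005 0.4;0 0 -0.1167 0.0334 -0.0073 0 0.4;0 0 -0.1167 0.0334 -0.0073 0 0.4;0 0 -0.1167 0.0334 -0.0073 0 0.4;0 0 -0.1167 0.0334 -0.0073 0 0.4"}}

```text
t: 33.8
position: [590.6, 206.8, 281.7]
orientation: [179.8, 0.0, 141.8]
wrist_force: [1.0, 0.2, -1.4]
opening: 46.8
gripper_force: 64.4
```

>>> {"api": "step_arm", "payload": {"plan": "0 0 -0.1167 0.0334 -0.0073 0 0.4;0 0 -0.1167 0.0334 -0.0073 0 0.4;0 0 -0.1167 0.0334 -0.0073 0 0.4;0 0 -0.1167 0 0 0 0.4;0 0 -0.1167 0 0 0 0.4"}}

```text
t: 34.22
position: [690.8, 184.2, 279.5]
orientation: [179.9, -0.0, 108.3]
wrist_force: [-0.2, 0.5, -1.7]
opening: 47.1
gripper_force: 64.4
```

>>> {"api": "step_arm", "payload": {"plan": "0 0 -0.1167 0 0 0 0.4;0 0 -0.1167 0 0 0 0.4;0 0 -0.1167 0 0 0 0.4;0.105 -0.003 0 0 0 0 0.4;0.105 -0.003 0 0 0 0 0.4"}}

```text
t: 34.63
position: [689.5, 186.7, 282.0]
orientation: [179.7, -12.3, 88.8]
wrist_force: [-0.9, 0.5, -2.0]
opening: 46.5
gripper_force: 64.2
```

>>> {"api": "step_arm", "payload": {"plan": "0 0 0 0 0 0 0.4;0 0 0 0 0 0 0.4;0 0 0 0 0 0 0.4"}}

```text
t: 34.88
position: [689.4, 185.4, 281.4]
orientation: [179.8, -11.9, 88.7]
wrist_force: [0.8, 0.8, -2.2]
opening: 46.9
gripper_force: 64.2
```

>>> {"api": "step_arm", "payload": {"plan": "0 0 0 -0.001 -0.001 -0.02 0.4;0 0 0 0 0 -0.025 0.4;0 0 0 0 0 -0.013 0.4;0 0 0 0 0 -0.006 0.4;0 0 0 0 0 0 0.4"}}

```text
t: 35.3
position: [687.9, 184.9, 216.7]
orientation: [179.9, -12.0, 88.7]
wrist_force: [1.2, 0.2, -2.3]
opening: 47.0
gripper_force: 64.2
```

>>> {"api": "step_arm", "payload": {"plan": "0 0 0 0 0 -0.003 0.4;0 0 0 0 0 0 0.4"}}

```text
t: 35.47
position: [689.0, 184.6, 215.3]
orientation: [179.7, -12.0, 88.7]
wrist_force: [-0.1, -0.3, -1.5]
opening: 47.1
gripper_force: 64.2
```

>>> {"api": "step_arm", "payload": {"plan": "0 0 0 0 0 -0.002 0.4;0 0 0 0 0 0 0.4"}}

```text
t: 35.63
position: [689.0, 184.4, 215.1]
orientation: [179.7, -12.0, 88.8]
wrist_force: [-3.5, -1.1, 8.0]
opening: 46.6
gripper_force: 65.2
```

Contact. I'll release, retreat, and clear the view.

>>> {"api": "step_arm", "payload": {"plan": "0 0 0 0 0 0 0.55;0 0 0 0 0 0 0.6;0 0 0 0 0 0 0.68;0 0 0 0 0 0 0.7;0 0 0 0 0 0 0.7"}}

```text
t: 36.05
position: [688.4, 184.4, 212.1]
orientation: [179.8, -12.0, 88.7]
wrist_force: [-0.5, 0.0, 0.0]
opening: 59.7
gripper_force: 0.0
```

>>> {"api": "step_arm", "payload": {"plan": "0 0 0 0 0 0 0.7;0 0 0 0 0 0 0.7;0 0 0 0 0 0.02 0.7;0 0 0 0 0 0.03 0.7;-0.105 0.003 0 0 0 0.03 0.7"}}

```text
t: 36.47
position: [687.9, 181.6, 290.8]
orientation: [-179.9, -5.9, 88.4]
wrist_force: [0.4, -0.3, 0.5]
opening: 59.7
gripper_force: 0.0
```

>>> {"api": "step_arm", "payload": {"plan": "-0.105 0.003 0 0 0 0 0.7;0 0 0 -0.035 0 0 0.7;0 0 0 -0.035 0 0 0.7;0 0 0 -0.035 0 0 0.7;0 0 0 -0.035 0 0 0.7"}}

```text
t: 36.88
position: [546.9, 184.4, 291.7]
orientation: [179.9, -0.0, 88.7]
wrist_force: [0.1, -0.1, 0.6]
opening: 59.8
gripper_force: 0.0
```

>>> {"api": "step_arm", "payload": {"plan": "0 0 0 -0.035 0 0 0.7;0 0 0 -0.035 0 0 0.7;0 0 0 -0.035 0 0 0.7;0 0 0 0 0 0 0.7;0 0 0 0 0 0 0.7"}}

```text
t: 37.3
position: [442.0, 184.5, 292.0]
orientation: [179.9, -0.0, 88.7]
wrist_force: [1.0, 0.5, 0.9]
opening: 60.0
gripper_force: 0.0
```

Run:
```python
from h import *
p,d=mods();lane(d)
c=camera_params("top");z=world(c,d)[...,2]
cv2.imwrite("pics/t9.png",cv2.convertScaleAbs(cv2.resize(p[180:350,140:540],None,fx=1.95,fy=1.95,interpolation=cv2.INTER_CUBIC),alpha=1.4))
```

```text
tcp [443.5 184.4 292.7] yaw 88.7
module xy 465.1 373.8 size 48 67 long-axis deg -1.2 area 255
lane lid counts/10mm from -20: [0, 39, 1, 20, 37, 43, 44, 44, 44, 33, 42, 46, 42, 43, 44, 48, 15, 10, 45, 47, 47, 44, 50, 45, 45, 51, 41, 50, 50, 45, 31, 0, 58, 46, 62, 49, 64, 49, 34, 0, 0, 0, 0, 0, 0, 0, 0, 0, 0]
```

View pics/t9.png

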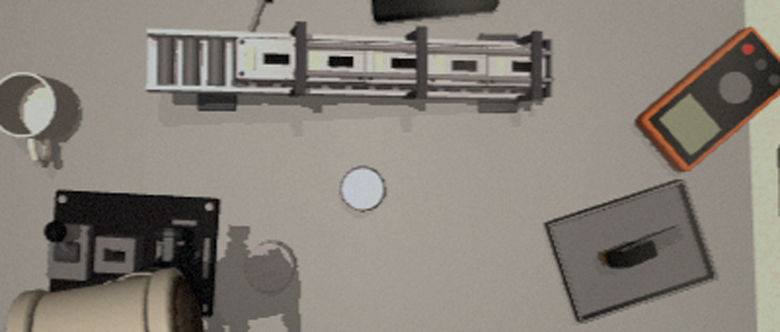

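All five modules lie end to end in the lane, from about (535,65) to (240,58). The plug is in the tray at about (630,252) and the ball is on the off side.

Run:
```python
from h import *
for i in range(4): p,d=grab_frame("top")
lane(d); print(ctrl.job_done())
```

```text
lane lid counts/10mm from -20: [0, 39, 2, 15, 42, 40, 41, 39, 46, 41, 40, 40, 44, 42, 43, 48, 10, 8, 40, 48, 50, 44, 48, 45, 44, 48, 43, 45, 45, 45, 30, 0, 55, 47, 61, 50, 61, 54, 32, 0, 0, 0, 0, 0, 0, 0, 0, 0, 0]
the job is handed in; nothing more can be done
None
```

The job is handed in: the last camera check showed the lever off, the plug in the tray and all five modules end to end in the lane from the stop, at about 37 of the 208 s; no verdict came back.

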